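# Wind up the jack and hold the angle gauge on its stud at the mark

### The arm

A 7-joint arm with a two-finger parallel gripper is mounted at the origin on a cart in front of the work surface, level with it; the furniture and walls round the work are solid. World frame = base frame: x ahead of the robot, y to its left, z up, the work surface at z = 0. Lengths are in m, angles in rad, forces in N, time in s.
With the tool pointing down it reaches from about 0.4 to 0.925 m from the base axis. Payload 4.1 kg.
Tool frame: the origin (TCP) lies between the finger pads; the fingertips stand 11 mm ahead of it and the grasp point (between the pads) lies 8 mm behind it (bot.tip_extent is the distance from the TCP to the fingertips, in m); z points along the fingers, y is the direction in which the jaws open and shut (so a half turn about z gives the same grasp; the last joint's range is limited). The gripper opens to 85 mm and grips with 20 to 120 N. Pads are 22 mm wide; open, the fingers measure 114 mm over their backs; the gripper's body (76 mm by 85 mm) begins 54 mm behind the grasp point. The pads swing forward as they close: fully open they stand 13 mm farther back than shut.
Start: joints at [1.163, 0.398, 0.045, 1.537, -0.019, 1.207, -0.051], TCP at [0.198, -0.619, 0.242] pointing down, gripper open.
Joint ranges: [-2.82, 2.82], [-0.49, 2.23], [-1.37, 1.46], [0, 2.46], [-1.36, 4.5], [0.23, 2], [-2.94, 2.94]. Speed limits (rad/s): [2.57, 2.57, 3.14, 3.14, 3.14, 3.14, 3.14].

### API

Orientations are given as a unit quaternion [x, y, z, w].
In Python, from cell import bot gives the robot as it stands. Calls block until the motion is done:
- bot.movep(position, orientation): joint-space move of the TCP to a pose.
- bot.line_to(position, frame=None, vel=0.15): straight line of the TCP; frame=None keeps the orientation; vel is the mean speed in m/s.
- bot.move_j(angles): joint-space move.
- bot.let_go() and bot.clamp(): open the fingers fully, or close them until they stop; the grip force is fixed at half the most.
- bot.hold(seconds).
- bot.solve_ik(position, orientation): joint angles nearest the present ones, or None.
- bot.camera(name): name is "scene" or "side" or "wrist"; returns (picture, depth): 384x512x3 uint8, blue, green, red; 384x512 float32, m along the optical axis (not along the pixel's ray), 0 where there is no reading.
- bot.get_calibration(name): a dict with "fx", "fy", "cx", "cy" (pixels), "camera_from_world" (4x4, takes a point from world to camera coordinates). Camera axes: x right, y down, z forward; pixel columns grow to the right and rows downward; lengths in m; the calibration is good to about 2 mm. A picture is of the moment at which its call begins: read the wrist's pose just before it. get_calibration takes no time and is no camera call; for the wrist camera it gives the pose at the moment of the call.
A pose or a line that the arm cannot do raises bot.IKError and nothing moves.
- bot.sign_off(): hands the job in, once; it reports no verdict.
Readings, each from a call of its own:
- bot.current_time_s(): time.
- bot.current_joints(): joint angles.
- bot.current_joint_vel(): joint speeds.
- bot.current_joint_torque(): joint torques, N m.
- bot.current_position(): TCP position.
- bot.current_ee_rot(): TCP orientation.
- bot.current_contact_force(): force on the tool from outside, world axes, zero at the start.
- bot.current_moment(): the same for the moment, N m.
- bot.current_grip_width(): finger opening in m.
Only numpy, scipy, OpenCV 4.12 (cv2) and the standard library are available. Lean on these libraries where they do the work, as an engineer would, in place of code of your own. Each camera call takes 0.05 s, during which the arm holds its last target. There are 200 camera calls.

### The job

Wind the screw jack's crank clockwise (about two turns) until its domed stud is fully up at the stop. Then pick up the angle gauge by its grip, rest the middle of its foot on the stud and rock it sideways until the swinging pointer comes to rest on the small mark on the dial. Finish while still holding the gauge there, foot touching the stud, and leave the other things on the bench where they are.

Things in the scene. Friction and masses are not known exactly. Their poses are not given: they have to be found in the camera images.
- jack_crank (a joint): hand crank of the grey screw jack, on a vertical shaft; value = radians turned clockwise seen from above, from 0 (stud down) to the stop at 12.57 (two full turns, stud fully up); starts between 0 and 0.9. It stays where it is left (friction about 0.06 N m, at most 1.5 N at the knob).
- crank_axis (a point): point on the crank's vertical shaft axis, at the level where the knob is best gripped, 85 mm above the bench (in the jack's frame; x and y axes are the jack's). At crank value 0 or two full turns the arm points along this frame's -y, away from the stud.
- knob_grip (a point): middle of the crank's upright wooden knob (diameter 19 mm, 46 mm high, its top 21 mm above this point, the 9 mm steel crank arm 25 mm below), 45 mm from the shaft axis; the knob spins freely on its pin, so fingers gripping it from above can go round without turning.
- jack_stud (a joint): height of the domed steel stud above its lowest position: 0 to 0.020 m, 10 mm for each turn of the crank (moves only with the crank).
- stud_top (a point): crest of the jack's lopsided steel dome (radius 20 mm; its lower side bump plays no part at leans under 35 degrees), 140 mm from the crank shaft. It stands 63 mm above the bench when down, 83 mm when fully up.
- jack: grey screw jack fixed to the bench: base plate 100 x 250 x 16 mm, y along its length; at its +y end a round housing (60 mm across, rim 60 mm above the bench) out of which the stud rises; at its -y end the hand crank. Origin: centre of the underside.
- gauge: angle gauge standing loose on the bench, 0.2 to 0.4 kg, 124 mm high: flat dark steel foot 96 (y) x 30 (x) x 10 mm, round aluminium dial case (76 mm diameter, 24 mm thick, centre 48 mm up), black grip on top. Origin: centre of the foot's underside, z up; the dial faces the gauge's -x (towards the robot at yaw 0, start yaw -0.15 to 0.6 rad), y runs along the foot.
- gauge_grip (a point): grip point in the gauge's black upright grip block, 108 mm above the foot's underside; the block is 16 mm thick (x), 40 mm wide (y) and ends 16 mm above this point; the dial case (24 mm thick) begins 22 mm below it. Axes as the gauge.
- gauge_pointer (a joint): swinging pointer of the gauge: a black needle with a round weight, on a pin through the dial's centre parallel to the gauge's x, always hanging plumb once it has settled (about 1 s). Value = angle on the dial in rad; 0 when the gauge stands level; when the gauge's top leans towards its own +y by an angle, the value becomes that angle.
- gauge_mark (a joint): place of the mark on the dial, in the same angle as the pointer (between 0.16 and 0.42 rad); it keeps its place. The pointer is on the mark when both values are equal.
- pointer_tip (a point): lower tip of the pointer, 28 mm from the dial's centre; z axis along the needle
- mark (a point): middle of the mark, a small black tab 5 mm wide (the only thing on the lower half of the dial but the pointer), 32 mm from the dial's centre near the bottom of the dial; z axis points to the dial's centre
- tape: bystander: roll of tape, 69 x 69 x 18 mm, loose
- loupe_1: bystander: small folding magnifier, 42 x 75 x 15 mm, loose
- jar: bystander: small clear jar with beads, 40 x 40 x 40 mm, loose

How it is judged:
By the outcome, as a careful person would: the job done as asked, in the order asked, and still so for the second after the job is handed in, while the arm keeps its last pose, push and grip.
It also fails if it takes over 69 s, if anything falls off the work surface, if the arm or the gripper's body presses on something with over 40 N, if the wrist force passes 120 N, or if a joint passes its speed limit or range.

## Working session

There is one attempt and no reset: what is moved stays moved. The work goes in short steps, each a Python script; the robot and the scene stay as the last script left them, time stands still between calls to the robot, and variables do not carry over. Pictures are saved under pics/ and viewed, about 8 in all and at most 12, crops included, and the job is handed in when it is done.

```bash
ls; mkdir -p pics; python3 - <<'E'
from cell import bot
import cv2,numpy as np
a,da=bot.camera("scene");b,db=bot.camera("side")
np.savez("v0.npz",a=a,da=da,b=b,db=db)
cv2.imwrite("pics/scene0.png",a);cv2.imwrite("pics/side0.png",b)
for n in("scene","side"):
    c=bot.get_calibration(n);M=np.linalg.inv(c["camera_from_world"]);print(n,c["fx"],c["cx"],c["cy"],M.round(3).tolist())
print(bot.current_time_s(),bot.current_ee_rot(),bot.current_contact_force())
E
```

```text
pics
scene 451.34209774991143 257.57298672583124 186.42547632201678 [[-0.884, -0.247, 0.396, 0.154], [-0.466, 0.431, -0.772, 0.719], [0.02, -0.868, -0.497, 0.595], [0.0, 0.0, 0.0, 1.0]]
side 449.59865732657084 258.0568190230364 195.4020396083397 [[0.958, -0.177, 0.226, 0.342], [-0.287, -0.622, 0.729, -0.73], [0.012, -0.763, -0.646, 0.713], [0.0, 0.0, 0.0, 1.0]]
0.1 [ 9.88093605e-01  1.53851452e-01 -1.80851634e-04 -8.51861807e-04] [-0.66661892  0.01849134  0.44535844]
```

View pics/scene0.png

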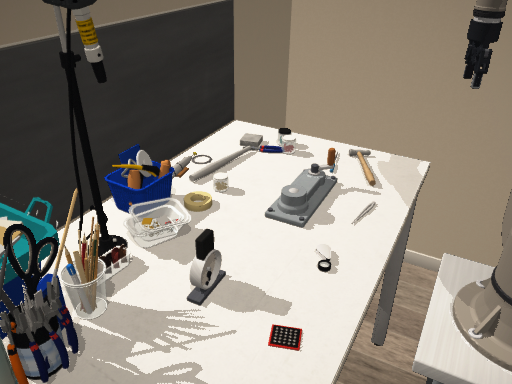

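View pics/side0.png

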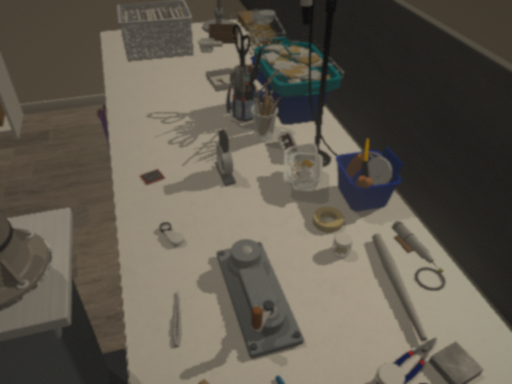

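Scene view: gauge at about (207,265) and jack from (285,200, stud) to (330,165, crank). Side view: stud at about (245,250), orange knob (258,317), gauge (225,160).

```bash
cat > h.py <<'E'
import numpy as np,cv2
from cell import bot
def cloud(c,d):
    v,u=np.mgrid[:d.shape[0],:d.shape[1]]
    p=np.stack([(u-c["cx"])/c["fx"]*d,(v-c["cy"])/c["fy"]*d,d],-1)
    M=np.linalg.inv(c["camera_from_world"])
    p=p@M[:3,:3].T+M[:3,3]; p[d<=0]=np.nan; return p
def ray(c,u,v,z):
    M=np.linalg.inv(c["camera_from_world"]);r=M[:3,:3]@[(u-c["cx"])/c["fx"],(v-c["cy"])/c["fy"],1]
    return M[:3,3]+r*(z-M[2,3])/r[2]
def rect(P,m):
    (c,s,a)=cv2.minAreaRect(P[m][:,:2].astype(np.float32)*1000); return np.round(c,1),np.round(s,1),round(a,1),m.sum()
E
python3 - <<'E'
from h import *
D=np.load("v0.npz")
for n,i,d,pts in(("scene","a","da",dict(stud=(293,192),knob=(332,157),gaugetop=(205,240),plate=(318,200),table=(300,300),tape=(198,200),loupe=(323,258),jar=(221,182))),("side","b","db",dict(stud=(245,247),knob=(258,317),gauge=(224,140),foot=(228,180),plate=(250,290)))):
    c=bot.get_calibration(n);P=cloud(c,D[d]);
    for k,(u,v) in pts.items(): print(n,k,P[v,u].round(4))
    z=P[...,2]
    J=P[200,318] if n=="scene" else P[290,250]
    G=P[240,205] if n=="scene" else P[140,224]
    near=lambda q,r:np.hypot(P[...,0]-q[0],P[...,1]-q[1])<r
    print("jack plate",rect(P,near(J,.17)&(z>.011)&(z<.021)))
    print("table z",np.nanmedian(z[near(J,.2)&(abs(z)<.008)]))
    print("foot",rect(P,near(G,.075)&(z>.007)&(z<.014)),"grip",rect(P,near(G,.06)&(z>.095)&(z<.13)), "top",np.nanmax(z[near(G,.06)]))
    m=near(J,.17)&(z>.03)
    print("housing rim",rect(P,near(J,.17)&(z>.056)&(z<.0615)))
    im=D[i].astype(int);ora=(im[...,2]-im[...,0]>40)&near(J,.2)&(z>.06)
    Q=P[ora];print("knob",len(Q),np.nanmean(Q,0),np.nanmin(Q,0),np.nanmax(Q,0))
for n,k in(("scene","a"),("side","b")):
    pass
cv2.imwrite("pics/z1.png",np.hstack([cv2.resize(D["a"][120:320,170:370],(600,600))[:, :],])) 
cv2.imwrite("pics/z2.png",cv2.resize(D["b"][220:370,190:340],(600,600),interpolation=cv2.INTER_CUBIC))
E
```

```text
scene stud [ 0.4957 -0.1305  0.0603]
scene knob [ 0.466  -0.3099  0.0827]
scene gaugetop [0.5252 0.1913 0.1185]
scene plate [ 0.4553 -0.1985  0.0143]
scene table [ 0.3633  0.1271 -0.0014]
scene tape [ 7.26e-01 -7.14e-02 -2.00e-04]
scene loupe [ 0.3695 -0.0095 -0.0011]
scene jar [ 0.6961 -0.1335  0.0298]
jack plate (array([ 499.9, -208.6]), array([100.4, 250.5]), 0.9, np.int64(916))
table z -0.001369520798779944
foot (array([532.6, 183.3]), array([30.6, 96.5]), 2.5, np.int64(330)) grip (array([532.4, 183.4]), array([17.3, 41. ]), 1.5, np.int64(337)) top 0.1244626883859406
housing rim (array([ 494.3, -213.8]), array([209.9,  58.7]), 87.3, np.int64(307))
knob 114 [ 0.46913119 -0.30814475  0.08535027] [ 0.46024799 -0.31774688  0.06090916] [ 0.47960909 -0.30157374  0.10695958]
side stud [ 0.5    -0.1402  0.0634]
side knob [ 0.4709 -0.3252  0.0984]
side gauge [0.53   0.1549 0.122 ]
side foot [0.5331 0.1425 0.0096]
side plate [ 0.4855 -0.2272  0.0411]
jack plate (array([ 502.3, -241.4]), array([100.4, 305.2]), 0.9, np.int64(2749))
table z -3.9504790714184335e-05
foot (array([534.5, 178.9]), array([31. , 95.6]), 2.8, np.int64(146)) grip (array([533.7, 176.5]), array([15.2, 43. ]), 1.9, np.int64(146)) top 0.12657305720634926
housing rim (array([ 497.2, -219.8]), array([213.2,  58.7]), 87.4, np.int64(572))
knob 57 [ 0.47160833 -0.31799613  0.10589136] [ 0.46470545 -0.32469728  0.10285557] [ 0.47845864 -0.31099134  0.10885896]
```

View pics/z2.png

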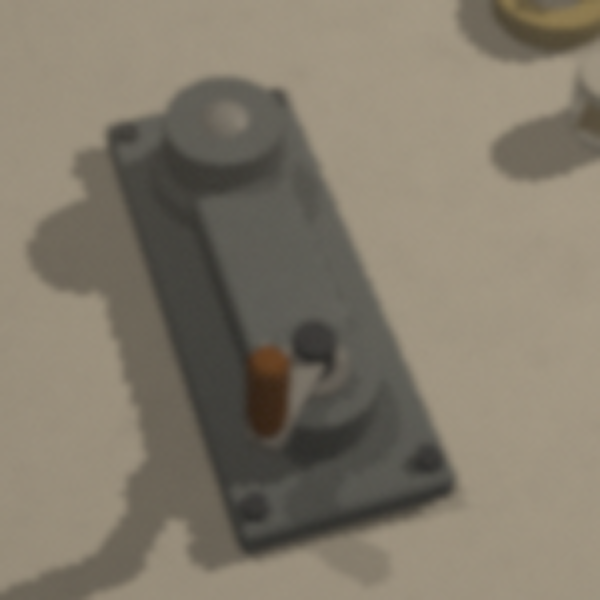

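View pics/z1.png

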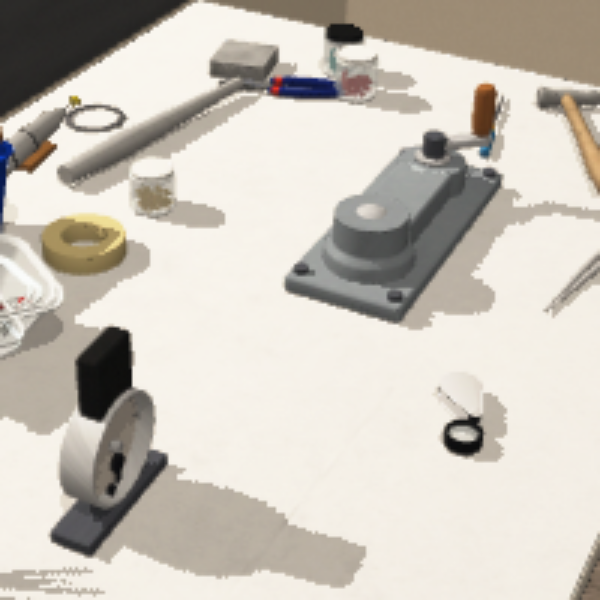

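Scene crop: knob at (484,108) in the crop, shaft cap (434,142), dome (372,212). The gauge dial faces the robot, and the mark isn't resolved yet. Both views agree to about 4 mm. I'll refine with the wrist camera from above the jack.

```bash
cat >> h.py <<'E'
from scipy.spatial.transform import Rotation as R
def down(a): # tool x at yaw a, z down ; jaw axis=(sin a,-cos a)
    return R.from_matrix(np.array([[np.cos(a),np.sin(a),0],[np.sin(a),-np.cos(a),0],[0,0,-1]]))
E
python3 - <<'E'
from h import *
D=np.load("v0.npz")
from scipy.optimize import least_squares
for n,d in(("scene","da"),("side","db")):
    P=cloud(bot.get_calibration(n),D[d]);z=P[...,2]
    m=(np.hypot(P[...,0]-.5,P[...,1]+.28)<.016)&(z>.06);print("cap",P[m].mean(0),np.percentile(z[m],95))
    # housing top patch
    m=(np.hypot(P[...,0]-.498,P[...,1]+.14)<.05)&(z>.055);print("hous",cv2.minEnclosingCircle(P[m][:,:2].astype(np.float32)*1000),z[m].max())
c=bot.get_calibration("wrist");T=np.linalg.inv(c["camera_from_world"])
Rt=R.from_quat(bot.current_ee_rot()).as_matrix()
print("cam in tool",Rt.T@(T[:3,3]-bot.current_position()),(Rt.T@T[:3,:3]).round(2).tolist())
tool=down(np.radians(70))
off=Rt.T@(T[:3,3]-bot.current_position())
tgt=np.array([.495,-.23,0.33])
best=None
for a in np.radians([70,-110,60,-120,80,-100]):
    q=bot.solve_ik(tgt,down(a).as_quat());print(np.degrees(a).round(),None if q is None else np.round(q,2))
E
```

```text
cap [ 0.50053122 -0.27983319  0.06300606] 0.06590107958378932
hous ((498.6041259765625, -139.69842529296875), 31.03506088256836) 0.06387562627349386
cap [ 0.50196807 -0.28561391  0.06486783] 0.0676688937458931
hous ((501.8961486816406, -144.2836151123047), 31.503902435302734) 0.06614020043384161
cam in tool [ 0.07253207  0.0005331  -0.13280185] [[0.0, -0.96, -0.28], [1.0, 0.0, -0.0], [0.0, -0.28, 0.96]]
70.0 [ 0.66  0.17 -0.35  1.65  0.06  1.33 -0.05]
-110.0 [-0.62  0.37  1.28  1.68 -0.36  1.36 -2.78]
60.0 [ 0.64  0.17 -0.32  1.65  0.05  1.33 -0.22]
-120.0 [ 1.29  0.31 -1.16  1.64  0.29  1.38  2.71]
80.0 [ 0.69  0.17 -0.38  1.65  0.07  1.33  0.12]
-100.0 [-0.62  0.37  1.28  1.68 -0.36  1.36 -2.6 ]
```

```bash
python3 - <<'E'
from h import *
t0=bot.current_time_s()
bot.movep([.495,-.21,.30],down(np.radians(70)).as_quat())
c=bot.get_calibration("wrist");im,d=bot.camera("wrist");cv2.imwrite("pics/w1.png",im);np.savez("w1.npz",im=im,d=d,**c)
P=cloud(c,d);z=P[...,2]
print("table",np.nanmedian(z[(abs(z)<.01)]))
near=lambda q,r:np.hypot(P[...,0]-q[0],P[...,1]-q[1])<r
print("plate",rect(P,near((.5,-.21),.2)&(z>.011)&(z<.021)))
m=near((.5,-.14),.045)&(z>.056);print("hous",cv2.minEnclosingCircle(P[m][:,:2].astype(np.float32)*1000),z[m].max())
m=near((.5,-.28),.02)&(z>.061);print("cap",P[m].mean(0),z[m].max())
im=im.astype(int);m=(im[...,2]-im[...,0]>40)&near((.5,-.28),.08)&(z>.098);
Q=P[m];print("knob",len(Q),Q.mean(0),cv2.minEnclosingCircle(Q[:,:2].astype(np.float32)*1000))
print(t0,bot.current_time_s(),bot.current_contact_force())
E
```

```text
table 0.001314130697900845
plate (array([ 527.5, -251.8]), array([318.8, 256.3]), 70.0, np.int64(6845))
hous ((499.12640380859375, -143.5152130126953), 29.890756607055664) 0.0667050710578439
cap [ 0.49993992 -0.28394357  0.06590354] 0.06909196217611019
knob 165 [ 0.47239538 -0.3136465   0.1060448 ] ((471.80010986328125, -314.6783142089844), 8.040143013000488)
0.1 2.0 [-0.04277845  0.45854112  0.64267361]
```

View pics/w1.png

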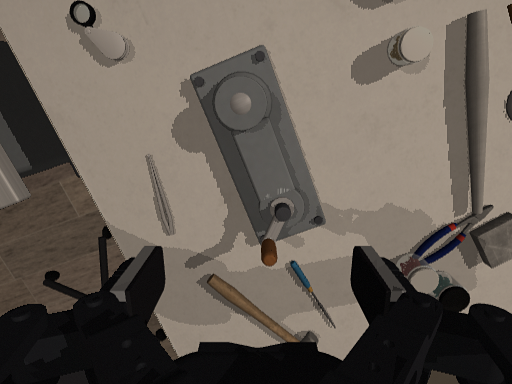

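Wrist view: housing centre at (242,102), cap (283,211), knob (269,252). Cap-to-housing distance comes out at 140 mm, as specified, and crank θ≈0.73. Grip the knob and turn the first part, logging forces.

```bash
cat > wind.py <<'E'
from h import *
import json
def pos(S,th,r=.045): return np.array([S[0]-r*np.sin(th),S[1]-r*np.cos(th)])
def wind(S,th0,th1,z,r=.045,n=16,vel=.1,flim=15):
    """clockwise; S adapted by nothing; returns log of th, radial, tangential force"""
    L=[];N=int(np.ceil((th1-th0)/(2*np.pi/n)))
    for th in np.linspace(th0,th1,N+1)[1:]:
        bot.line_to([*pos(S,th,r),z],vel=vel)
        f=bot.current_contact_force();rad=np.array([-np.sin(th),-np.cos(th)]);tan=np.array([-np.cos(th),np.sin(th)])
        L.append((round(th,2),*np.round([f[:2]@rad,f[:2]@tan,f[2]],1)))
        if np.linalg.norm(f[:2])>flim: print("force stop");break
    return L
E
python3 - <<'E'
from wind import *
k=np.array([.4712,-.3150])
bot.movep([*k,.135],down(np.radians(70)).as_quat())
bot.line_to([*k,.080],vel=.12)
print(bot.current_contact_force())
bot.clamp();print("w",bot.current_grip_width(),bot.current_contact_force(),bot.current_position(),bot.current_time_s())
S=np.array([.501,-.282]);p=bot.current_position()[:2];th=np.arctan2(S[0]-p[0],S[1]-p[1]);r=np.hypot(*(p-S));print(th,r)
for l in wind(S,th,th+1.2,.080,r=r):print(l)
print(bot.current_time_s(),bot.current_position())
E
```

```text
[-0.35918933  0.68336503  0.29868867]
w 0.017416415925741332 [-0.91502724  0.12655858  4.02116936] [ 0.47125027 -0.31520162  0.08037694] 4.05
0.7306187765001885 0.0445801965248759
(np.float64(1.03), np.float64(0.5), np.float64(1.4), np.float64(4.6))
(np.float64(1.33), np.float64(1.2), np.float64(0.7), np.float64(6.9))
(np.float64(1.63), np.float64(1.1), np.float64(0.9), np.float64(6.1))
(np.float64(1.93), np.float64(0.5), np.float64(-0.3), np.float64(6.8))
5.1833 [ 0.45991582 -0.26476609  0.08034971]
```

Forces stay tiny. Winding on to the stop.

```bash
python3 - <<'E'
from wind import *
S=np.array([.501,-.282]);r=.0446;p=bot.current_position()[:2];th=np.arctan2(S[0]-p[0],S[1]-p[1]);print(th)
L=wind(S,th,12.45,.080,r=r,n=20,vel=.12);
for l in L[::3]:print(*l)
print(bot.current_time_s())
if L[-1][0]>12.4:
    for l in wind(S,12.45,12.9,.080,r=r,n=150,vel=.05,flim=14):print(*l)
print(bot.current_time_s(),bot.current_position(),bot.current_contact_force())
E
```

```text
1.967980500024736
2.28 1.8 1.2 6.0
3.2 2.2 2.0 6.5
4.13 3.9 1.7 4.7
5.05 5.3 1.0 3.4
5.98 1.1 2.1 8.8
6.9 -0.2 1.3 9.5
7.83 -2.9 1.9 7.0
8.75 -1.4 1.2 7.5
9.68 1.8 1.0 9.1
10.6 4.7 1.2 7.4
11.53 4.4 0.7 5.5
12.45 0.5 1.8 9.7
14.2583
force stop
12.49 -0.3 -0.3 9.4
12.53 1.9 -3.3 5.6
12.57 2.2 -5.9 3.2
12.61 1.0 -9.5 -0.3
12.65 2.4 -13.2 -2.3
12.7 1.8 -16.9 -5.8
15.7583 [ 0.50156383 -0.32673833  0.08059569] [16.55650028 -4.00110418 -5.84501464]
```

Stop reached (tangential force rising from θ≈12.5). Release, look again, then look at the gauge from above.

```bash
python3 - <<'E'
from h import *
bot.let_go();p=bot.current_position();bot.line_to([p[0],p[1],.16],vel=.2)
bot.movep([.495,-.21,.30],down(np.radians(70)).as_quat())
c=bot.get_calibration("wrist");im,d=bot.camera("wrist");cv2.imwrite("pics/w2.png",im[40:300,130:390]);np.savez("w2.npz",im=im,d=d,**c)
P=cloud(c,d);z=P[...,2];near=lambda q,r:np.hypot(P[...,0]-q[0],P[...,1]-q[1])<r
m=near((.5,-.143),.025)&(z>.0725);print("dome",m.sum(),P[m].mean(0),cv2.minEnclosingCircle(P[m][:,:2].astype(np.float32)*1000),z[m].max())
m=near((.5,-.143),.045)&(z>.056)&(z<.068);print("hous",cv2.minEnclosingCircle(P[m][:,:2].astype(np.float32)*1000))
I=im.astype(int);m=(I[...,2]-I[...,0]>40)&near((.5,-.28),.08)&(z>.098);Q=P[m];print("knob",Q.mean(0))
# gauge from above
q=bot.solve_ik([.53,.15,.34],down(np.radians(92.6)).as_quat());print(q)
bot.movep([.53,.15,.34],down(np.radians(92.6)).as_quat())
c=bot.get_calibration("wrist");im,d=bot.camera("wrist");cv2.imwrite("pics/w3.png",im);np.savez("w3.npz",im=im,d=d,**c)
P=cloud(c,d);z=P[...,2]
print("foot",rect(P,near((.533,.181),.075)&(z>.007)&(z<.014)),"grip",rect(P,near((.533,.181),.05)&(z>.115)&(z<.132)),z[near((.533,.181),.05)].max())
print(bot.current_time_s())
for a in(92.6,-87.4):
  for lean in(0,.16,.42):
    for yaw in (2.6,-30,-60): # gauge yaw deg
        g=R.from_euler('z',yaw,degrees=True)*R.from_euler('x',-lean)
        t=g*R.from_euler('z',-2.6,degrees=True)*down(np.radians(a)); o=np.array([.5,-.143,.065])+g.apply([0,0,.02+.11-.008])
        print(a,lean,yaw,np.round(o,3),bot.solve_ik(o,t.as_quat()) is not None)
E
```

```text
dome 924 [ 0.49985536 -0.14261472  0.07916464] ((499.7121887207031, -141.57913208007812), 19.854158401489258) 0.08613987303237974
hous ((499.1572570800781, -143.2018280029297), 29.962425231933594)
knob [ 0.50395604 -0.32583433  0.10617127]
[ 0.24996719  0.20985481 -0.71311442  1.61753568  0.13963358  1.36629192
 -0.43534629]
foot (array([533.4, 180.8]), array([29.3, 95.5]), 2.0, np.int64(276)) grip (array([533.2, 180.8]), array([15. , 39.9]), 2.2, np.int64(523)) 0.42521181494468147
19.2
92.6 0 2.6 [ 0.5   -0.143  0.187] True
92.6 0 -30 [ 0.5   -0.143  0.187] True
92.6 0 -60 [ 0.5   -0.143  0.187] True
92.6 0.16 2.6 [ 0.499 -0.124  0.185] True
92.6 0.16 -30 [ 0.51  -0.126  0.185] True
92.6 0.16 -60 [ 0.517 -0.133  0.185] True
92.6 0.42 2.6 [ 0.498 -0.093  0.176] True
92.6 0.42 -30 [ 0.525 -0.1    0.176] True
92.6 0.42 -60 [ 0.543 -0.118  0.176] True
-87.4 0 2.6 [ 0.5   -0.143  0.187] True
-87.4 0 -30 [ 0.5   -0.143  0.187] True
-87.4 0 -60 [ 0.5   -0.143  0.187] True
-87.4 0.16 2.6 [ 0.499 -0.124  0.185] True
-87.4 0.16 -30 [ 0.51  -0.126  0.185] True
-87.4 0.16 -60 [ 0.517 -0.133  0.185] True
-87.4 0.42 2.6 [ 0.498 -0.093  0.176] True
-87.4 0.42 -30 [ 0.525 -0.1    0.176] True
-87.4 0.42 -60 [ 0.543 -0.118  0.176] True
```

View pics/w2.png

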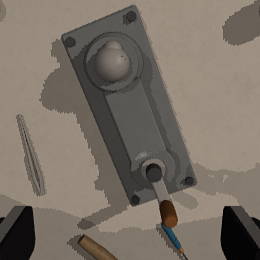

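Knob now points along −y and the dome is fully up, concentric with the housing (crop ≈(113,62), bump at the top). Next: a sphere fit for the crest, and a close wrist look at the dial before grasping.

```bash
python3 - <<'E'
from h import *
from scipy.optimize import least_squares
D=dict(np.load("w2.npz"));P=cloud(D,D["d"]);z=P[...,2]
m=(np.hypot(P[...,0]-.5,P[...,1]+.143)<.03)&(z>.0745);Q=P[m]
for reg in((0,),(1,)):
    s=least_squares(lambda c:np.linalg.norm(Q-c,axis=1)-.02,[.5,-.143,.065],loss="soft_l1",f_scale=.0005);print("sphere",s.x,len(Q),np.abs(s.fun).mean());Q=Q[np.abs(np.linalg.norm(Q-s.x,axis=1)-.02)<.0015]
c=bot.get_calibration("wrist");T=np.linalg.inv(c["camera_from_world"])
Rt=R.from_quat(bot.current_ee_rot()).as_matrix();ct=Rt.T@T[:3,:3];off=Rt.T@(T[:3,3]-bot.current_position())
dial=np.array([.5213,.1805,.045]);y=np.radians(2.3);best=[]
for beta in(25,35,45,55):
  for dist in(.2,.24,.28):
   for side in(0,25,-25):
    b=np.radians(beta);h=y+np.radians(side);d=np.array([np.cos(b)*np.cos(h),np.cos(b)*np.sin(h),-np.sin(b)])
    C=dial-dist*d;xc=np.cross(d,[0,0,1]);xc/=np.linalg.norm(xc);Rc=np.stack([xc,np.cross(d,xc),d],1)
    for roll in range(0,360,45):
        Rw=Rc@R.from_euler('z',roll,degrees=True).as_matrix()@ct.T;p=C-Rw@off
        tz=p+Rw[:,2]*.011
        if tz[2]<.06: continue
        q=bot.solve_ik(p,R.from_matrix(Rw).as_quat())
        if q is not None: best.append((beta,dist,side,roll,np.round(p,3).tolist(),round(float(np.abs(np.array(q)-bot.current_joints()).max()),2)))
for b in best[:40]:print(b)
E
```

```text
sphere [ 0.49912688 -0.14343921  0.06419341] 811 0.0005066182423532083
sphere [ 0.49912474 -0.14343006  0.06420489] 785 0.0004629621711262307
(25, 0.2, 0, 90, [0.473, 0.21, 0.067], 1.67)
(25, 0.2, 0, 135, [0.483, 0.201, 0.087], 1.62)
(25, 0.2, -25, 90, [0.49, 0.227, 0.067], 1.34)
(25, 0.2, -25, 135, [0.495, 0.215, 0.087], 1.25)
(25, 0.2, -25, 180, [0.49, 0.193, 0.095], 1.37)
(25, 0.24, -25, 45, [0.444, 0.237, 0.064], 1.37)
(25, 0.24, -25, 90, [0.456, 0.241, 0.084], 1.27)
(25, 0.24, -25, 135, [0.461, 0.229, 0.104], 1.18)
(25, 0.24, -25, 180, [0.456, 0.207, 0.112], 1.28)
(25, 0.28, -25, 0, [0.399, 0.232, 0.073], 1.93)
(25, 0.28, -25, 45, [0.411, 0.251, 0.081], 1.35)
(25, 0.28, -25, 90, [0.423, 0.255, 0.101], 1.2)
(25, 0.28, -25, 135, [0.428, 0.243, 0.121], 1.11)
(25, 0.28, -25, 180, [0.423, 0.221, 0.129], 1.2)
(35, 0.2, 0, 90, [0.478, 0.21, 0.075], 1.57)
(35, 0.2, 0, 135, [0.49, 0.201, 0.093], 1.43)
(35, 0.2, 0, 180, [0.496, 0.179, 0.1], 1.54)
(35, 0.2, 25, 180, [0.499, 0.169, 0.1], 1.88)
(35, 0.2, 25, 225, [0.505, 0.147, 0.093], 4.0)
(35, 0.2, -25, 90, [0.494, 0.226, 0.075], 1.28)
(35
[... 252 characters left out ...]
[0.435, 0.217, 0.072], 2.06)
(35, 0.24, -25, 45, [0.449, 0.235, 0.08], 1.54)
(35, 0.24, -25, 90, [0.464, 0.238, 0.098], 1.21)
(35, 0.24, -25, 135, [0.472, 0.225, 0.116], 1.07)
(35, 0.24, -25, 180, [0.468, 0.202, 0.123], 1.09)
(35, 0.28, 0, 135, [0.425, 0.198, 0.139], 1.2)
(35, 0.28, -25, 0, [0.405, 0.23, 0.095], 2.1)
(35, 0.28, -25, 45, [0.418, 0.248, 0.103], 1.52)
(35, 0.28, -25, 90, [0.434, 0.251, 0.121], 1.13)
(35, 0.28, -25, 135, [0.442, 0.237, 0.139], 1.0)
(35, 0.28, -25, 180, [0.438, 0.215, 0.146], 1.0)
(45, 0.2, 0, 90, [0.483, 0.21, 0.082], 1.43)
(45, 0.2, 0, 135, [0.499, 0.201, 0.098], 1.17)
(45, 0.2, 0, 180, [0.506, 0.179, 0.104], 0.96)
(45, 0.2, 0, 225, [0.501, 0.157, 0.097], 1.56)
```

```bash
python3 - <<'E'
from h import *
c=bot.get_calibration("wrist");T=np.linalg.inv(c["camera_from_world"])
Rt=R.from_quat(bot.current_ee_rot()).as_matrix();ct=Rt.T@T[:3,:3];off=Rt.T@(T[:3,3]-bot.current_position())
dial=np.array([.5213,.1805,.045]);b=np.radians(35);h=np.radians(2.3)
d=np.array([np.cos(b)*np.cos(h),np.cos(b)*np.sin(h),-np.sin(b)])
C=dial-.28*d;xc=np.cross(d,[0,0,1]);xc/=np.linalg.norm(xc);Rc=np.stack([xc,np.cross(d,xc),d],1)
Rw=Rc@R.from_euler('z',135,degrees=True).as_matrix()@ct.T;p=C-Rw@off;q=R.from_matrix(Rw).as_quat()
try: bot.movep(p+[-.02,0,.12],q)
except bot.IKError: print("via failed"); bot.movep([.43,.15,.34],down(np.radians(92.6)).as_quat())
bot.movep(p,q)
c=bot.get_calibration("wrist");im,dd=bot.camera("wrist");np.savez("w4.npz",im=im,d=dd,**c)
M=cv2.getRotationMatrix2D((c["cx"],c["cy"]),135,1);
# rectify dial plane (fronto-parallel, 10 px/mm... x right = -gauge y, up = z)
yaw=np.radians(2.3);X=np.array([np.cos(yaw),np.sin(yaw),0]);Y=np.array([-np.sin(yaw),np.cos(yaw),0])
O=np.array([.5333,.1808,.048])-.012*X
K=np.array([[c["fx"],0,c["cx"]],[0,c["fy"],c["cy"]],[0,0,1]])
def proj(P): q=c["camera_from_world"][:3,:3]@P+c["camera_from_world"][:3,3];q=K@q;return q[:2]/q[2]
src=np.float32([proj(O+Y*sy*.045+np.array([0,0,1])*sz*.045) for sy,sz in((1,1),(-1,1),(-1,-1),(1,-1))])
H=cv2.getPerspectiveTransform(src,np.float32([[0,0],[600,0],[600,600],[0,600]]))
np.save("H.npy",H);cv2.imwrite("pics/dial.png",cv2.warpPerspective(im,H,(600,600),flags=cv2.INTER_CUBIC));cv2.imwrite("pics/w4.png",im)
print(src.round(),bot.current_time_s())
E
```

```text
[[265. 267.]
 [184. 187.]
 [251. 133.]
 [318. 200.]] 21.0583
```

View pics/dial.png

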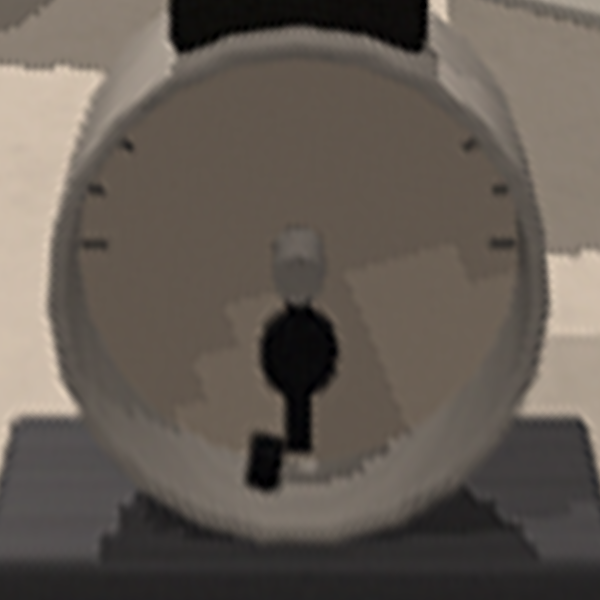

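Dial view, rectified: dial centre ≈(298,243) from the ticks, and the needle hangs plumb at x=299. The mark tab is at ≈(265,461), on the gauge's +y side, giving an angle of about 0.16–0.17. Grasp the gauge, lean it and show it to the scene camera.

```bash
cat >> h.py <<'E'
TG=None
def pose(origin,yaw,lean,hg):
    """TCP pose for gauge foot-centre origin; hg=grasp TCP height above foot underside; tool x along gauge +y"""
    g=R.from_euler('z',yaw)*R.from_euler('x',-lean)
    return np.asarray(origin)+g.apply([0,0,hg]),(g*down(np.pi/2)).as_quat()
E
python3 - <<'E'
from h import *
D=dict(np.load("w4.npz"));W=cv2.warpPerspective(D["im"],np.load("H.npy"),(600,600),flags=cv2.INTER_CUBIC)
g=cv2.cvtColor(W,cv2.COLOR_BGR2GRAY);m=(g[425:500,235:290]<55);v,u=np.nonzero(m);print("mark",u.mean()+235,v.mean()+425,len(u),cv2.minAreaRect(np.stack([u,v],1).astype(np.float32)))
nd=[np.nonzero(g[r,250:350]<60)[0].mean()+250 for r in(310,350,400,425)];print("needle x",nd)
yaw=np.radians(2.3);hg=.102
p,q=pose([.5333,.1808,0],yaw,0,hg)
bot.line_to(np.array(bot.current_position())+[-.05,0,.12],vel=.3)
bot.movep(p+[0,0,.08],q);bot.line_to(p,vel=.15)
print("pre",bot.current_contact_force());bot.clamp()
print("grip",bot.current_grip_width(),bot.current_contact_force(),bot.current_position())
bot.line_to(p+[0,0,.12],vel=.25);print("lift",bot.current_contact_force(),bot.current_time_s())
c=bot.get_calibration("scene");M=np.linalg.inv(c["camera_from_world"])
for L in(.35,.4,.45):
    dc=M[:3,3]+M[:3,2]*L
    for yw in(-63,-50,-40,-75):
        pp,qq=pose(dc-[0,0,.048],np.radians(yw),.165,hg);s=bot.solve_ik(pp,qq);print(L,yw,pp.round(3),None if s is None else (np.round(s,2)))
E
```

```text
mark 266.7958751983078 459.7414066631412 1891 ((33.519004821777344, 31.593210220336914), (39.558937072753906, 67.65631103515625), 6.911227226257324)
needle x [np.float64(300.0), np.float64(299.0), np.float64(297.5), np.float64(298.0)]
pre [-0.08586313 -0.25387277  0.23577958]
grip 0.015286138049577713 [-1.51687082  0.34065257  4.05709764] [0.53323085 0.1809034  0.10230487]
lift [-0.82049036  0.22375173 -4.73372079] 25.1583
0.35 -63 [0.307 0.456 0.473] [-0.96  0.23 -0.06  1.27 -0.07  1.78 -2.13]
0.35 -50 [0.305 0.459 0.473] [-0.96  0.24 -0.09  1.26 -0.04  1.79 -1.93]
0.35 -40 [0.303 0.461 0.473] [-0.96  0.25 -0.12  1.25 -0.01  1.8  -1.78]
0.35 -75 [0.308 0.453 0.473] [-0.96  0.22 -0.03  1.29 -0.11  1.75 -2.31]
0.4 -63 [0.327 0.417 0.449] [-0.92  0.19 -0.03  1.37 -0.07  1.72 -2.05]
0.4 -50 [0.325 0.421 0.449] [-0.92  0.2  -0.06  1.36 -0.03  1.74 -1.85]
0.4 -40 [0.323 0.423 0.449] [-0.92  0.21 -0.08  1.36 -0.    1.74 -1.7 ]
0.4 -75 [0.328 0.414 0.449] [-0.92  0.18  0.    1.39 -0.1   1.7  -2.23]
0.45 -63 [0.347 0.379 0.424] [-0.88  0.17  0.01  1.46 -0.07  1.67 -1.97]
0.45 -50 [0.345 0.382 0.424] [-0.88  0.17 -0.02  1.45 -0.03  1.68 -1.78]
0.45 -40 [0.343 0.384 0.424] [-0.88  0.17 -0.05  1.45 -0.    1.68 -1.63]
0.45 -75 [0.348 0.376 0.424] [-0.88  0.15  0.03  1.47 -0.1   1.65 -2.15]
```

```bash
python3 - <<'E'
from h import *
c=bot.get_calibration("scene");M=np.linalg.inv(c["camera_from_world"]);dc=M[:3,3]+M[:3,2]*.35
yaw=np.radians(-63);lean=.165
p,q=pose(dc-[0,0,.048],yaw,lean,.102);bot.movep(p,q);bot.hold(1.5)
im,d=bot.camera("scene");np.savez("s5.npz",im=im,d=d)
# rectify plane parallel to dial, gauge axes
Rg=(R.from_quat(bot.current_ee_rot())*down(np.pi/2).inv()).as_matrix()
tcp=np.array(bot.current_position());O=tcp+Rg@[-.012,0,-.102+.048]
K=np.array([[c["fx"],0,c["cx"]],[0,c["fy"],c["cy"]],[0,0,1]])
def proj(P): q=K@(c["camera_from_world"][:3]@np.append(P,1));return q[:2]/q[2]
src=np.float32([proj(O+Rg[:,1]*sy*.045+Rg[:,2]*sz*.045) for sy,sz in((1,1),(-1,1),(-1,-1),(1,-1))])
H=cv2.getPerspectiveTransform(src,np.float32([[0,0],[600,0],[600,600],[0,600]]))
cv2.imwrite("pics/dial2.png",cv2.warpPerspective(im,H,(600,600),flags=cv2.INTER_CUBIC))
print(src.round(),bot.current_time_s(),"lean",np.arcsin(np.hypot(*Rg[:2,2])),Rg[:,2])
E
```

```text
[[175. 148.]
 [301. 132.]
 [312. 236.]
 [201. 249.]] 28.3083 lean 0.16500035814112232 [0.14635354 0.07456262 0.9864183 ]
```

View pics/dial2.png

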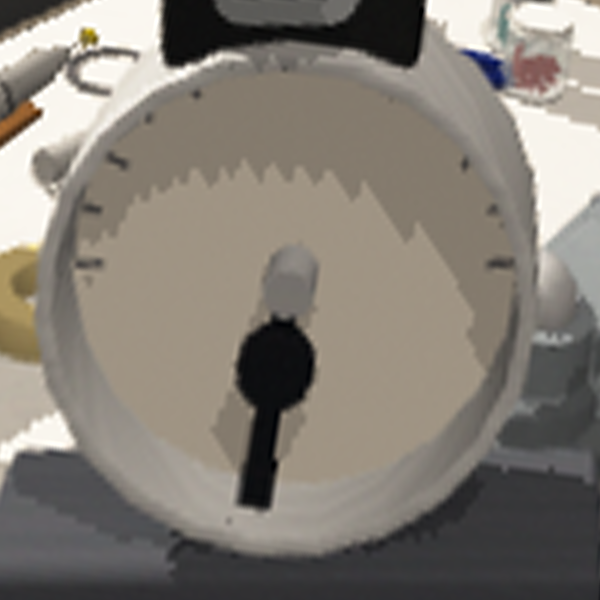

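The needle now lies over the mark (tab bottom ≈(255,497), needle through (275,366)). Checking the offset numerically.

```bash
python3 - <<'E'
import cv2,numpy as np
W=cv2.imread("pics/dial2.png");g=cv2.cvtColor(W,cv2.COLOR_BGR2GRAY)
for r in range(330,520,8):
    x=np.nonzero(g[r,200:330]<60)[0]+200
    if len(x):print(r,x.min(),x.max(),x.mean().round(1))
E
python3 - <<'E'
import cv2
W=cv2.imread("pics/dial2.png")
cv2.imwrite("pics/dial2z.png",cv2.resize(W[400:530,190:330],None,fx=4,fy=4))
E
```

```text
330 257 300 278.5
338 247 306 276.5
346 242 310 276.0
354 241 313 277.0
362 238 313 275.5
370 237 313 275.0
378 239 311 275.0
386 239 308 273.5
394 243 303 273.0
402 249 297 273.0
410 256 282 269.0
418 255 279 267.0
426 252 277 264.5
434 251 276 263.5
442 250 275 262.5
450 249 274 261.5
458 247 274 260.5
466 244 276 260.0
474 243 274 258.5
482 242 272 257.0
490 241 271 256.0
498 240 270 255.0
506 255 268 261.5
```

View pics/dial2z.png

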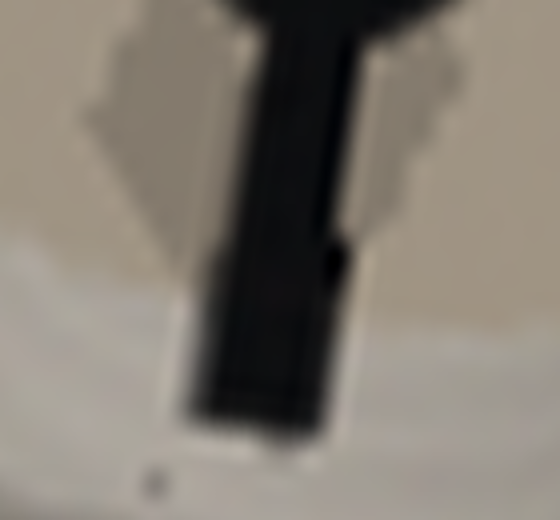

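Needle against mark: residual ~1 px of 215 (<0.01 rad), so a lean of 0.163. Now place it on the stud with guarded contact along the foot's normal.

```bash
python3 - <<'E'
from h import *
yaw=np.radians(-63);lean=.163;hg=.102
g=R.from_euler('z',yaw)*R.from_euler('x',-lean);n=g.apply([0,0,1])
o=np.array([.4997,-.1428,.063])+.02*n
p,q=pose(o+.06*n,yaw,lean,hg);bot.movep(p,q)
p,_=pose(o+.006*n,yaw,lean,hg);bot.line_to(p,vel=.15);bot.hold(.4)
f0=np.array(bot.current_contact_force());print("base",f0)
s=.006
while s>-.006:
    s-=.0006;p,_=pose(o+s*n,yaw,lean,hg);bot.line_to(p,vel=.03)
    f=np.array(bot.current_contact_force())-f0
    if f@n>1: print(round(s*1000,1),f.round(1))
    if f@n>6: break
bot.hold(1.2);print((np.array(bot.current_contact_force())-f0).round(1),bot.current_grip_width(),bot.current_position(),p,bot.current_time_s())
c=bot.get_calibration("scene");im,d=bot.camera("scene");im2,d2=bot.camera("side")
np.savez("f.npz",im=im,d=d,im2=im2,d2=d2)
K=np.array([[c["fx"],0,c["cx"]],[0,c["fy"],c["cy"]],[0,0,1]]);Rg=g.as_matrix()
O=np.array(bot.current_position())+Rg@[-.012,0,-.102+.048]
def proj(c,P):
    q=c["camera_from_world"][:3]@np.append(P,1);return np.array([c["fx"]*q[0]/q[2]+c["cx"],c["fy"]*q[1]/q[2]+c["cy"]])
u,v=proj(c,O).astype(int);A=cv2.resize(im[v-50:v+50,u-50:u+50],(400,400),interpolation=cv2.INTER_CUBIC)
c2=bot.get_calibration("side");u,v=proj(c2,O).astype(int);B=cv2.resize(im2[v-50:v+50,u-50:u+50],(400,400),interpolation=cv2.INTER_CUBIC)
cv2.imwrite("pics/fin.png",np.hstack([A,B]))
E
```

```text
base [-0.05867648  0.06057802 -3.43553192]
-0.6 [-0.1  0.6  3.4]
-1.2 [-0.6 -0.   9.6]
[0.1 1.3 8.7] 0.015646251062514778 [ 0.51762301 -0.13387101  0.18314033] [ 0.51716669 -0.13390028  0.18219878] 35.7917
```

View pics/fin.png

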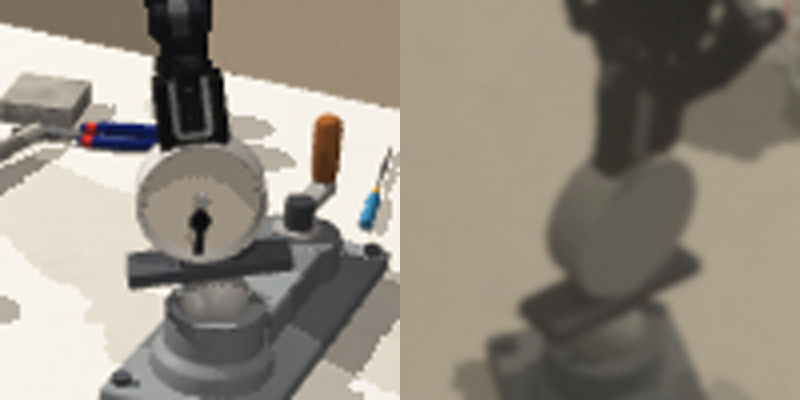

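Left: foot on the dome, needle (200,225) over the mark with no separate tab visible. Right: side view agrees. One numeric check of lean and centring from depth before handing in.

```bash
python3 - <<'E'
from h import *
D=np.load("f.npz");g=(R.from_quat(bot.current_ee_rot())*down(np.pi/2).inv());o=np.array(bot.current_position())-g.apply([0,0,.102])
n=g.apply([0,0,1]);print("lean",np.arccos(n[2]),"foot centre - ideal contact",(g.inv().apply(o-(np.array([.4997,-.1428,.063])+.02*n))*1000).round(1))
for nm,k in(("scene","d"),("side","d2")):
    P=cloud(bot.get_calibration(nm),D[k]);L=g.inv().apply((P.reshape(-1,3)-o))
    m=(abs(L[:,0])<.018)&(abs(L[:,1])<.052)&(L[:,2]>.005)&(L[:,2]<.016);Q=L[m]
    # foot top face only: slope of z vs y
    A=np.c_[Q[:,1],Q[:,0],np.ones(len(Q))];m2=Q[:,2]>.0085
    s=np.linalg.lstsq(A[m2],Q[m2,2],rcond=None)[0];print(nm,m.sum(),m2.sum(),"extra tilt",s[0].round(3),"y range",Q[:,1].min().round(4),Q[:,1].max().round(4),"x",Q[:,0].min().round(4),Q[:,0].max().round(4))
    w=P.reshape(-1,3);m=(np.hypot(w[:,0]-.4997,w[:,1]+.1428)<.024)&(w[:,2]>.066)&(L[:,2]<-.001)
    from scipy.optimize import least_squares
    if m.sum()>10: print("dome",m.sum(),least_squares(lambda c:np.linalg.norm(w[m]-c,axis=1)-.02,[.5,-.143,.063],loss="soft_l1",f_scale=.0005).x)
print(bot.current_contact_force(),np.abs(bot.current_joint_vel()).max(),bot.current_time_s())
E
```

```text
lean 0.16205305452326665 foot centre - ideal contact [ 0.2  0.4 -0.2]
scene 260 144 extra tilt 0.019 y range -0.0461 0.0479 x -0.0178 0.0147
dome 104 [ 0.4999674  -0.14072694  0.06124122]
side 346 258 extra tilt 0.001 y range -0.0477 0.0482 x -0.0131 0.0177
dome 113 [ 0.50073604 -0.14308022  0.06313521]
[-1.40244295  0.394168    5.93800783] 0.00195516020030564 35.8917
```

```bash
python3 -c "
from cell import bot
bot.sign_off();print(bot.current_time_s())"
```

```text
the job is handed in; nothing more can be done
the job is handed in; nothing more can be done
```

I wound the crank clockwise to its stop, then gripped the gauge, leaned it 0.162 rad and rested its foot on the raised stud. I handed the job in at 35.9 s of the robot clock, still holding it there.

- **Stop and stud:** while winding, the tangential force rose steadily from a crank angle of about 12.5 to 17 N. The knob then pointed along the jack's −y. The dome crest measured about 83 mm after correcting for the camera's height bias. The foot also met the stud within 1 mm of the height expected for fully up.
- **Pointer on mark:** held close to the scene camera at 0.165 rad lean, the needle lay on the mark to about 1 px in 215 (under 0.01 rad). I placed the gauge at 0.163, and the arm reads 0.162 now.
- **Contact:** when last read, the foot pressed on the stud with about 9 N. The foot centre sits 0.5 mm from the contact point I computed, though the stud position itself is known only to 1–2 mm.
- **Disagreements:** at the final pose the dial is about 1 m from the scene camera, so the picture only confirms the pointer to within 0.02–0.03 rad. My depth check of the foot's tilt gave 0.001 rad extra from the side camera but 0.019 from the scene camera. I took the scene value for depth noise and did not change the lean.
- **Other things on the bench:** the arm did not touch them as far as I could tell, but I did not measure their positions again at the end.

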